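# Check-weigh the last channel bracket on the counting scale

## Task

Zero the counting scale with a firm press on its blue membrane key, so that it weighs only the piece you add. Then set the loose channel bracket down gently, open side down as it lies now, astride the two brackets on the pan, so that their legs interlock, it sits fully home and its ends are level with theirs. Let go of it and, with your hand off the pan, record the weight with a firm press on the green key; don't lean hard on the keys, and leave the grey ones and the tools on the table alone.

Things in the scene. Friction and masses are not known exactly. Their poses are not given: they have to be found in the camera images.
- scale: bench counting scale, dark grey with a bright steel pan, fixed to the table, 240 (x) by 200 (y) mm. Origin: centre of its underside on the table; its front, with display and keys, is at -x (robot's side at yaw 0), the pan at +x. One row of four keys, 46 mm apart, on a panel that slopes 10 degrees (front lower); from left (+y) to right: blue, grey, grey, green. The display shows nothing.
- zero_key: blue membrane key with a white ring, leftmost of the row: 28 x 28 mm, 3.5 mm proud of the panel. Origin: centre of its top face, about 46 mm above the table; z: panel normal. It hardly gives (1 mm): resistance starts at 3 N, is 6.6 N when hard down. It registers when pressed with more than 5 N for 0.2 s; a good press is 7 to 15 N held for half a second; over 40 N cracks it.
- accept_key: green membrane key with a white tick, rightmost of the row; size, origin, axes, stiffness, the 5 N for 0.2 s that it needs and the 40 N limit are those of the blue key.
- grey_key_left: grey key beside the blue one, same build; origin at the centre of its top face. Not to be pressed.
- grey_key_right: grey key beside the green one, same build; origin at the centre of its top face. Not to be pressed.
- pan: flat stainless pan of the scale, 148 (x) by 192 (y) mm, no rim, its top 54 mm above the table; it does not yield. Origin: centre of its top face.
- pan_center (a point): centre of the pan's top face, axes as the scale's.
- bracket_loose_center (a point): centre (half-way up) of the loose channel bracket on the table, yellow (zinc-plated steel), open side DOWN: a U of 4 mm sheet, 24 mm high, 90 g. Web (on top) 64 mm long (y) by 28 mm wide (x); two 4 mm legs under its long edges, along y, 44 mm long, 20 mm apart inside, so the web juts out 10 mm beyond the legs at each end. z up; either way round is the same.
- bracket_loose: the same bracket, origin at the centre of its underside. Grip it across the two ends of the web (64 mm, fingers closing along its y, pads at web height, which is 10 mm above its centre): fingers at its long sides would strike the legs of the other brackets when it is set down.
- bracket_near_center (a point): centre (half-way up) of one of two like brackets lying loose on the pan, open side UP (web on the pan, legs up, 24 mm high), the one nearer to the keys. x: across the channel, towards the other bracket; y: along the channel, parallel to that of the other; z up. The gap between their adjoining legs is 1 to 2.5 mm, so their centres are about 30 mm apart.
- bracket_near: the same bracket, origin at the centre of its underside. Home for the loose bracket: midway between the centres of the two on the pan and parallel to them, its web on their adjoining legs, one of its legs standing in each of their channels; its centre is then 4 mm higher than theirs. It has some 4.5 mm of side play there either way.
- bracket_far_center (a point): centre (half-way up) of the other bracket on the pan, also open side up, the one farther from the keys. Axes as those of the near one.
- bracket_far: the same bracket, origin at the centre of its underside.
- flush_cutter: blue-handled flush cutter, 125 x 56 x 12 mm, lying loose at the left of the table, a bystander. Origin at its underside.
- marker: marker pen with blue cap, 128 x 14 mm, lying loose at the right of the table, a bystander. Origin at its underside.
There are look-alikes about, which are no part of the job. What is shaped like the bracket_far but turquoise is not meant.

How it is judged:
By the outcome, as a careful person would: the job done as asked, in the order asked, and still so for the second after the job is handed in, with the robot touching nothing.
It also fails if it takes over 61 s, if anything falls off the work surface, if the arm or the gripper's body presses on something with over 40 N, if the wrist force passes 120 N, or if a joint passes its speed limit or range.

## Robot

A 6-joint arm with a two-finger parallel gripper is mounted at the origin on a cart in front of the work surface, level with it; the furniture and walls round the work are solid. World frame = base frame: x ahead of the robot, y to its left, z up, the work surface at z = 0. Lengths are in m, angles in rad, forces in N, time in s.
With the tool pointing down it reaches from about 0.35 to 0.85 m from the base axis. Payload 8.1 kg.
Tool frame: the origin (TCP) lies at the centre of the arm's flange, where the gripper is bolted on; the fingertips stand 186 mm ahead of it and the grasp point (between the pads) lies 167 mm ahead of it; x points along the fingers, y is the direction in which the jaws open and shut, and the axes are right-handed (so a half turn about x gives the same grasp; the last joint's range is limited). The gripper opens to 93 mm and grips with 3 to 60 N. Pads are 15 mm wide; open, the fingers measure 128 mm over their backs; the gripper's body (75 mm by 188 mm) begins 65 mm behind the grasp point.
Start: joints at [1.065, 0.13, 1.488, -0, 1.523, -0.085], TCP at [0.245, 0.548, 0.405] pointing down, gripper open.
Joint ranges: [-2.96, 2.96], [-0.89, 2.26], [0.02, 2.5], [-1.34, 4.48], [0, 2.73], [-2.66, 2.66]. Speed limits (rad/s): [2.39, 2.39, 2.79, 3.14, 3.14, 3.14].

## Interface

Orientations are given as a unit quaternion [x, y, z, w].
In Python, from bench import bot, vision gives the robot as it stands. The module is installed in compiled form; this text tells all that it offers.
- The arm moves only by the tool apply_moves, never from a script. Its argument "targets" is a list of rows, each a list of 7 numbers: the shift along the tool's x, y, z in m, then the turn, a rotation vector about the tool's x, y, z in rad, then the opening, from 0 (shut) to 1 (fully open). A call has 1 to 5 rows; each row shifts and turns the commanded pose from where the row before left it, along the tool's axes as they then stand; what a row does not reach is not made up. A row lasts 1/12 s, in which the tool goes at most 41.7 mm and 7.16 degrees, less where a joint would pass 70% of its speed; a pose out of reach is approached as far as the arm can. A call with a gripper value outside its range is refused whole. The fingers move at their own pace and stop on an object; the grip force is fixed at half the most. Time passes only in rows, so rows that do not move let the fingers close. It gives the time, the measured TCP pose, the force and the opening at its end, in the units of the state.
- bot.get_state(): the state, without advancing time (a new reading comes with each control period).
- vision.get_image(name): name is "scene" or "top" or "wrist"; returns a dict with "pixels" (384x512x3 uint8, red, green, blue), "mtx" (3x3 intrinsics, pixels), "extrinsics" (4x4, takes a point from camera to world coordinates); the wrist camera has in their place "T_tool_cam" (4x4, takes a point from camera to tool coordinates, whose origin is the TCP and whose axes are the tool frame's). Camera axes: x right, y up, looking along -z (the intrinsics and any distortion apply to the point x, -y, -z); pixel columns grow to the right and rows downward; lengths in m; the calibration is good to about 2 mm. A picture is of the moment at which its call begins: read the wrist's pose just before it. There is no depth.
- bot.job_done(): hands the job in, once; it reports no verdict.
The state is a dict: "time": time; "qpos": joint angles; "joint_vel": joint speeds; "effort": joint torques, N m; "tcp_pos": TCP position; "tcp_rot": TCP orientation; "force": force on the tool from outside, world axes, zero at the start; "torque": the same for the moment, N m; "opening": finger opening in m.
Only numpy, scipy, OpenCV 4.12 (cv2) and the standard library are available. Lean on these libraries where they do the work, as an engineer would, in place of code of your own. Each camera call takes 0.05 s, during which the arm holds its last target.

## Working session

There is one attempt and no reset: what is moved stays moved. The work goes in short steps, Python scripts to look and compute and a tool call to move; the robot and the scene stay as the last step left them, time stands still between calls to the robot, and variables do not carry over. Pictures are saved under pics/ and viewed, and the job is handed in when it is done.

Besides the shell and the picture viewer there is one more tool, called after "Request:" as a command line: name --pt "numbers of a row" for each row, then --argument value for the rest. apply_moves: Moves the arm, as the interface text tells. Its arguments: {"type":"object","properties":{"targets":{"type":"array"}},"required":["targets"]}

```bash
mkdir -p pics; python3 - <<'E'
from bench import bot, vision
import cv2, numpy as np, pickle
s=bot.get_state()
for k in s: print(k, np.round(s[k],4))
for n in ["scene","top","wrist"]:
    d=vision.get_image(n); pickle.dump(d,open(f"pics/{n}0.pkl","wb"))
    cv2.imwrite(f"pics/{n}0.png",d["pixels"][:,:,::-1])
    print(n,[ (k,np.round(d[k],4).tolist()) for k in d if k!="pixels"])
E
```

```text
time 0.0
qpos [ 1.0646  0.1311  1.4893 -0.      1.523  -0.0854]
joint_vel [ 0.0002 -0.0015  0.0003  0.0008  0.0011  0.0006]
effort [-5.00000e-04 -5.59856e+01 -4.91745e+01  7.66000e-02  3.59000e-02
 -1.00000e-04]
tcp_pos [0.245  0.5475 0.4037]
tcp_rot [ 0.1471  0.6917 -0.1483  0.6913]
force [ 0.9983 -0.1032 -0.1643]
torque [0.0623 0.0121 0.0723]
opening 0.0928
scene [('mtx', [[388.9612, 0.0, 253.3347], [0.0, 388.9612, 191.5817], [0.0, 0.0, 1.0]]), ('extrinsics', [[0.7406, 0.4649, -0.485, -0.1707], [-0.6718, 0.5244, -0.5231, -0.7871], [0.0112, 0.7133, 0.7008, 1.0864], [0.0, 0.0, 0.0, 1.0]])]
top [('mtx', [[380.6989, 0.0, 259.0534], [0.0, 380.6989, 191.653], [0.0, 0.0, 1.0]]), ('extrinsics', [[0.0464, 0.9762, -0.212, 0.2594], [-0.9989, 0.0453, -0.0099, -0.0268], [-0.0, 0.2123, 0.9772, 1.2895], [0.0, 0.0, 0.0, 1.0]])]
wrist [('mtx', [[276.8034, 0.0, 254.5697], [0.0, 276.8034, 190.4876], [0.0, 0.0, 1.0]]), ('T_tool_cam', [[0.0012, 0.2531, -0.9674, 0.0199], [1.0, -0.0001, 0.0012, -0.0004], [0.0002, -0.9674, -0.2531, -0.0709], [0.0, 0.0, 0.0, 1.0]])]
```

View pics/scene0.png

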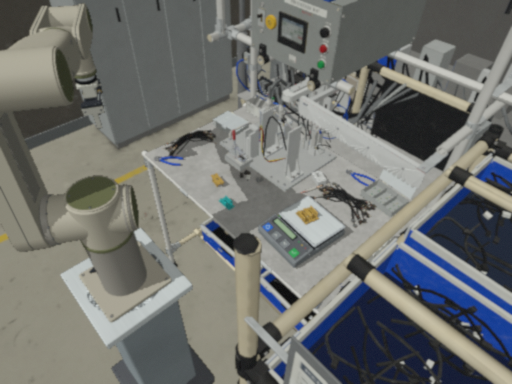

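View pics/top0.png

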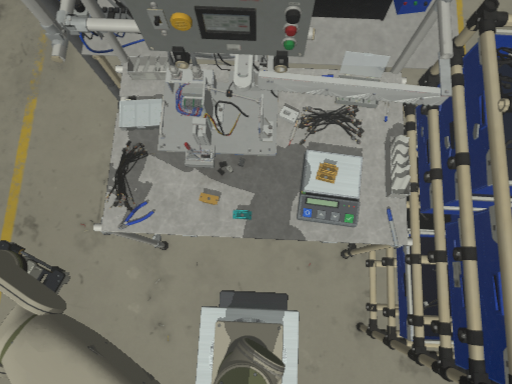

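View pics/wrist0.png

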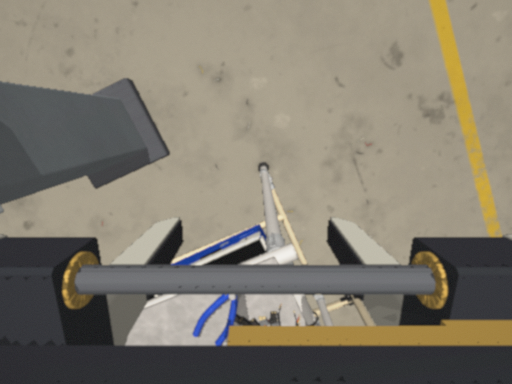

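The scene and top views show the yellow loose bracket at top (209,198), a turquoise look-alike at (242,214), and the scale with its two brackets at (327,172). The keys run from blue (307,212) to green (349,218). Next, an enlarged crop.

```bash
cat > h.py <<'E'
import numpy as np, cv2, pickle
from scipy.spatial.transform import Rotation as R
def load(n): return pickle.load(open(f"pics/{n}.pkl","rb"))
def ray(d,uv,T=None):
    T=np.array(d["extrinsics"]) if T is None else T
    K=np.array(d["mtx"]); u,v=uv
    c=np.array([(u-K[0,2])/K[0,0], -(v-K[1,2])/K[1,1], -1.0])
    return T[:3,3], T[:3,:3]@c
def onz(d,uv,z,T=None):
    o,r=ray(d,uv,T); return o+r*(z-o[2])/r[2]
def tri(d1,p1,d2,p2):
    o1,r1=ray(d1,p1);o2,r2=ray(d2,p2)
    A=np.stack([r1,-r2],1); t=np.linalg.lstsq(A,o2-o1,rcond=None)[0]
    a=o1+r1*t[0]; b=o2+r2*t[1]; return (a+b)/2, np.linalg.norm(a-b)
def proj(d,p,T=None):
    T=np.array(d["extrinsics"]) if T is None else T
    K=np.array(d["mtx"]); c=np.linalg.inv(T)@np.r_[p,1]
    return np.array([K[0,0]*c[0]/-c[2]+K[0,2], K[1,1]*-c[1]/-c[2]+K[1,2]])
def Ttool(s):
    T=np.eye(4);T[:3,:3]=R.from_quat(s["tcp_rot"]).as_matrix();T[:3,3]=s["tcp_pos"];return T
def crop(im,x0,y0,x1,y1,k,fn):
    cv2.imwrite(fn,cv2.resize(im[y0:y1,x0:x1,::-1],None,fx=k,fy=k,interpolation=cv2.INTER_CUBIC))
E
python3 - <<'E'
from h import *
t=load("top0")["pixels"]; s=load("scene0")["pixels"]
a=cv2.resize(t[140:235,290:370,::-1],None,fx=5,fy=5,interpolation=cv2.INTER_CUBIC)
b=cv2.resize(t[180:230,190:260,::-1],None,fx=5,fy=5,interpolation=cv2.INTER_CUBIC)
c=np.zeros((475,800,3),np.uint8); c[:,:400]=a; c[:250,420:770]=b
cv2.imwrite("pics/c1.png",c)
crop(s,200,160,360,270,5,"pics/c2.png")
E
```

```text
(no output)
```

View pics/c1.png

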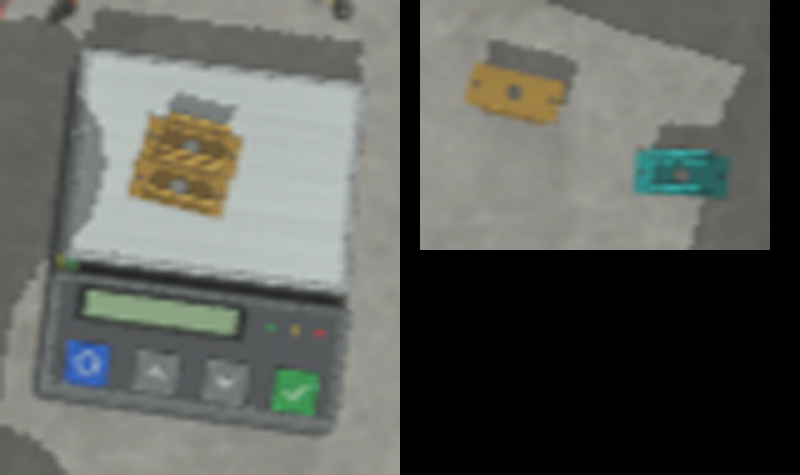

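View pics/c2.png

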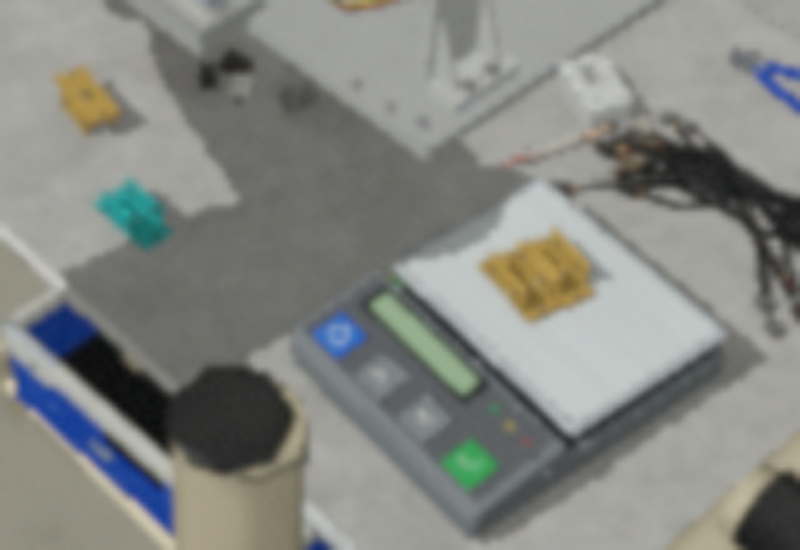

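The crop settles the candidates. The yellow piece at (209,198) lies web up and is the loose bracket. The turquoise one at (242,214) is open side up and a decoy. The two yellow channels on the pan, at (327,172), are the near and far brackets. The blue key is at (307,212) and the green at (349,218). Now measure them.

```bash
cat > m.py <<'E'
from h import *
def masks(im):
    h=cv2.cvtColor(np.ascontiguousarray(im),cv2.COLOR_RGB2HSV)
    return dict(blue=cv2.inRange(h,(105,150,120),(122,255,255)),green=cv2.inRange(h,(55,110,90),(75,255,255)),
      yel=cv2.inRange(h,(14,110,60),(26,255,255)))
def cents(m,box,amin=30):
    x0,y0,x1,y1=box; mm=np.zeros_like(m); mm[y0:y1,x0:x1]=m[y0:y1,x0:x1]
    n,l,s,c=cv2.connectedComponentsWithStats(mm)
    out=[]
    for i in range(1,n):
        if s[i,4]>=amin:
            pts=cv2.findNonZero((l==i).astype(np.uint8)); out.append((c[i],s[i,4],pts))
    return out
E
python3 - <<'E'
from m import *
t=load("top0"); s=load("scene0")
mt=masks(t["pixels"]); ms=masks(s["pixels"])
bt=(185,150,370,230); bs=(200,160,350,270)
for k in mt:
    A=cents(mt[k],bt); B=cents(ms[k],bs)
    for c,a,p in A: print("top",k,c.round(1),a,cv2.minAreaRect(p))
    for c,a,p in B: print("scene",k,c.round(1),a)
    for c,a,p in A:
        for c2,a2,p2 in B:
            P,e=tri(t,c,s,c2); print(k,P.round(4),"gap",round(e,4))
def ax(c,w):return None
lo=[x for x in cents(mt["yel"],bt) if x[0][0]<250][0]
print("loose web quad", [onz(t,p,0.024).round(4).tolist() for p in cv2.boxPoints(cv2.minAreaRect(lo[2]))], onz(t,lo[0],0.024))
pa=[x for x in cents(mt["yel"],bt) if x[0][0]>250]
for x in pa: print("pan pair",[onz(t,p,0.078).round(4).tolist() for p in cv2.boxPoints(cv2.minAreaRect(x[2]))],onz(t,x[0],0.07))
for k in("blue","green"):
    x=cents(mt[k],bt)[0]; print(k,onz(t,x[0],.046).round(4))
E
```

```text
top blue [306.9 212.3] 43 ((306.9459533691406, 212.32432556152344), (7.891151428222656, 7.891151428222656), 9.462321281433105)
scene blue [211.3 242. ] 92
scene blue [227.6 257. ] 62
blue [ 0.366  -0.1377  0.0805] gap 0.1978
blue [ 0.4007 -0.1536 -0.0334] gap 0.1672
top green [348.7 217.9] 58 ((348.689208984375, 217.86488342285156), (8.219949722290039, 8.055550575256348), 9.462322235107422)
scene green [293.5 252.4] 55
green [ 0.4539 -0.3122  0.0499] gap 0.0002
top yel [326.8 172.3] 282 ((326.7353210449219, 172.058837890625), (18.432706832885742, 17.70509910583496), 14.03624439239502)
top yel [208.5 198.3] 142 ((208.52943420410156, 198.38235473632812), (18.190170288085938, 8.731283187866211), 14.03624439239502)
scene yel [216.8 179.5] 78
scene yel [307.9 214.7] 201
yel [ 0.4098 -0.1468  0.3601] gap 0.2212
yel [ 0.6033 -0.2376  0.0622] gap 0.0022
yel [0.5031 0.1567 0.0214] gap 0.0008
yel [ 0.6405  0.0211 -0.1273] gap 0.3813
loose web quad [[0.4942, 0.1888, 0.024], [0.5238, 0.184, 0.024], [0.5113, 0.123, 0.024], [0.4819, 0.1281, 0.024]] [0.50298715 0.15614362 0.024     ]
pan pair [[0.5753, -0.198, 0.078], [0.6347, -0.2113, 0.078], [0.6221, -0.2706, 0.078], [0.563, -0.2567, 0.078]] [ 0.60014206 -0.23563145  0.07      ]
blue [ 0.4668 -0.1754  0.046 ]
green [ 0.4546 -0.3131  0.046 ]
```

```bash
python3 - <<'E'
from m import *
t=load("top0"); s=load("scene0")
t2=cv2.resize(t["pixels"][180:384,330:512,::-1],None,fx=3,fy=3); 
for i in range(0,182,20): cv2.putText(t2,str(330+i),(i*3,10),0,.35,(0,0,255))
for i in range(0,204,20): cv2.putText(t2,str(180+i),(0,i*3+4),0,.35,(0,0,255))
cv2.imwrite("pics/c3.png",t2)
# line of scene post cap projected into top
for z in (0,.1,.2,.3,.4,.6): 
    P=onz(s,(246,240),z); print(z,P.round(3),proj(t,P).round(0))
T0=R.from_quat([0.1471,0.6917,-0.1483,0.6913]).as_matrix(); print(T0.round(3))
E
```

```text
0 [ 0.398 -0.14   0.   ] [294. 234.]
0.1 [ 0.345 -0.199  0.1  ] [316. 249.]
0.2 [ 0.293 -0.259  0.2  ] [342. 266.]
0.3 [ 0.241 -0.319  0.3  ] [374. 287.]
0.4 [ 0.188 -0.378  0.4  ] [415. 314.]
0.6 [ 0.084 -0.497  0.6  ] [537. 396.]
[[-0.001  0.409  0.913]
 [-0.002  0.913 -0.409]
 [-1.    -0.002 -0.   ]]
```

View pics/c3.png

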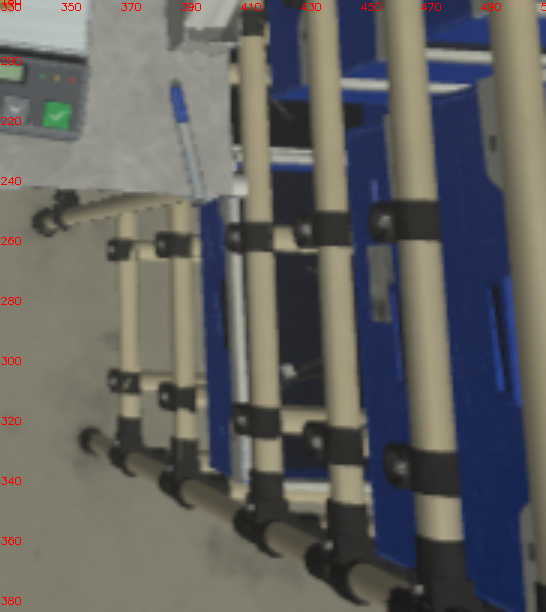

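```bash
python3 - <<'E'
from m import *
t=load("top0"); s=load("scene0")
for uv in ((360,268),(458,173),(494,133)):
  for z in (0,.1,.2,.3,.4,.5): 
    P=onz(s,uv,z); print(uv,z,P.round(3),proj(t,P).round(0))
print(onz(t,(405,200),0),onz(t,(390,220),0.01))
for u in(412,440,470):print([onz(t,(u,200),z).round(3) for z in (0,.2,.4)])
E
```

```text
(360, 268) 0 [ 0.603 -0.481  0.   ] [394. 180.]
(360, 268) 0.1 [ 0.532 -0.509  0.1  ] [414. 194.]
(360, 268) 0.2 [ 0.461 -0.538  0.2  ] [439. 212.]
(360, 268) 0.3 [ 0.389 -0.566  0.3  ] [469. 233.]
(360, 268) 0.4 [ 0.318 -0.594  0.4  ] [506. 260.]
(360, 268) 0.5 [ 0.247 -0.622  0.5  ] [555. 295.]
(458, 173) 0 [ 1.304 -0.467  0.   ] [385.   5.]
(458, 173) 0.1 [ 1.168 -0.497  0.1  ] [403.  19.]
(458, 173) 0.2 [ 1.032 -0.526  0.2  ] [425.  36.]
(458, 173) 0.3 [ 0.897 -0.555  0.3  ] [453.  57.]
(458, 173) 0.4 [ 0.761 -0.585  0.4  ] [487.  84.]
(458, 173) 0.5 [ 0.625 -0.614  0.5  ] [532. 118.]
(494, 133) 0 [ 1.707 -0.442  0.   ] [376. -81.]
(494, 133) 0.1 [ 1.534 -0.474  0.1  ] [394. -67.]
(494, 133) 0.2 [ 1.361 -0.505  0.2  ] [415. -50.]
(494, 133) 0.3 [ 1.188 -0.537  0.3  ] [441. -30.]
(494, 133) 0.4 [ 1.015 -0.569  0.4  ] [473.  -3.]
(494, 133) 0.5 [ 0.843 -0.601  0.5  ] [516.  31.]
[ 0.53314319 -0.51807074  0.        ] [ 0.45953654 -0.46113927  0.01      ]
[array([ 0.534, -0.542,  0.   ]), array([ 0.492, -0.462,  0.2  ]), array([ 0.449, -0.382,  0.4  ])]
[array([ 0.539, -0.639,  0.   ]), array([ 0.495, -0.544,  0.2  ]), array([ 0.452, -0.449,  0.4  ])]
[array([ 0.544, -0.742,  0.   ]), array([ 0.499, -0.631,  0.2  ]), array([ 0.455, -0.52 ,  0.4  ])]
```

Request:
apply_moves --pt "0 -0.03 0.02 -0.11 0 0 0" --pt "0 -0.03 0.02 -0.11 0 0 0" --pt "0 -0.03 0.02 -0.11 0 0 0" --pt "0 -0.03 0.02 0 0 0 0"

```text
time: 0.48
tcp_pos: [0.2913, 0.4109, 0.4041]
tcp_rot: [0.029, 0.707, -0.029, 0.706]
force: [0.7, -0.2, 1.2]
opening: 0.0712
```

```bash
cat >> h.py <<'E'
def plan(goal_xyz, tool_y_dir=None, tool_up=False):
    """goal = desired TCP; print tool-frame shift and rotvec"""
    from bench import bot
    s=bot.get_state(); T=Ttool(s); M=T[:3,:3]
    d=M.T@(np.array(goal_xyz)-T[:3,3])
    print("t",round(s["time"],2),"tcp",T[:3,3].round(4),"F",np.round(s["force"],1),"open",round(float(s["opening"]),4))
    print("shift tool",d.round(4),"toolx",M[:,0].round(3),"yaw of tool y deg",np.degrees(np.arctan2(-M[0,1],M[1,1])).round(2))
    if tool_y_dir is not None:
        yd=np.array([tool_y_dir[0],tool_y_dir[1],0.]);yd/=np.linalg.norm(yd); xd=np.array([0,0,-1.])
        G=np.stack([xd,yd,np.cross(xd,yd)],1)
        print("rotvec tool",R.from_matrix(M.T@G).as_rotvec().round(4))
E
python3 -c "
from h import *
plan((0.467-0.005,-0.1754,0.275),(0.088,0.996))"
```

```text
t 0.48 tcp [0.2913 0.4109 0.4041] F [ 0.7 -0.2  1.2] open 0.0712
shift tool [ 0.1295 -0.5702  0.2183] toolx [-0.001 -0.001 -1.   ] yaw of tool y deg -4.71
rotvec tool [ 0.0059 -0.0008  0.001 ]
```

Request:
apply_moves --pt "0 -0.036 0.014 0 0 0 0" --pt "0 -0.036 0.014 0 0 0 0" --pt "0 -0.036 0.014 0 0 0 0" --pt "0 -0.036 0.014 0 0 0 0" --pt "0 -0.036 0.014 0 0 0 0"

```text
time: 0.9
tcp_pos: [0.345, 0.2251, 0.4045]
tcp_rot: [0.032, 0.706, -0.032, 0.706]
force: [1.5, 0.7, -1.1]
opening: 0.0376
```

Request:
apply_moves --pt "0 -0.036 0.014 0 0 0 0" --pt "0 -0.036 0.014 0 0 0 0" --pt "0 -0.036 0.014 0 0 0 0" --pt "0 -0.036 0.014 0 0 0 0" --pt "0 -0.036 0.014 0 0 0 0"

```text
time: 1.32
tcp_pos: [0.3984, 0.0393, 0.4048]
tcp_rot: [0.032, 0.706, -0.032, 0.707]
force: [0.4, 0.6, -0.7]
opening: 0.0041
```

```bash
python3 -c "
from h import *
plan((0.467-0.005,-0.1754,0.275),(0.088,0.996))
from bench import bot,vision
s=bot.get_state();d=vision.get_image('wrist');d['s']=s
pickle.dump(d,open('pics/w1.pkl','wb'));cv2.imwrite('pics/w1.png',d['pixels'][:,:,::-1])
"
```

```text
t 1.32 tcp [0.3984 0.0393 0.4048] F [ 0.4  0.6 -0.7] open 0.0041
shift tool [ 0.1298 -0.208   0.0827] toolx [ 0.001  0.    -1.   ] yaw of tool y deg -5.2
rotvec tool [-0.0026  0.0005 -0.0001]
```

View pics/w1.png

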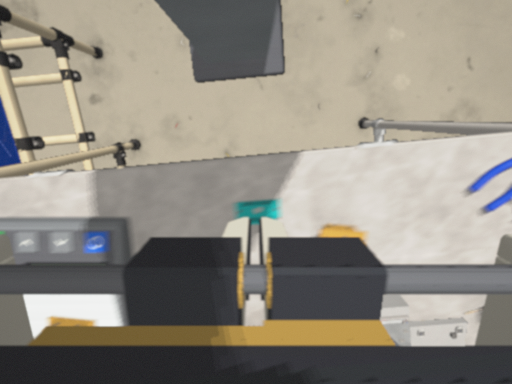

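The wrist view shows the blue key at (95,242), the turquoise decoy at (258,209) and the loose bracket at (342,232), partly behind the finger. I'll check the blue key's position from here and keep going.

```bash
python3 -c "
from m import *
d=load('w1');T=Ttool(d['s'])@np.array(d['T_tool_cam'])
for c,a,p in cents(masks(d['pixels'])['blue'],(70,225,120,260)): print(c,a,onz(d,c,.046,T).round(4))
"
```

```text
[ 96.22619048 234.04761905] 84 [ 0.4563 -0.1764  0.046 ]
[ 97.72463768 249.15942029] 69 [ 0.4779 -0.1795  0.046 ]
```

Request:
apply_moves --pt "0 -0.036 0.014 0 0 0 0" --pt "0 -0.036 0.014 0 0 0 0" --pt "0 -0.036 0.014 0 0 0 0" --pt "0.02 -0.036 0.014 0 0 0 0" --pt "0.035 -0.036 0.014 0 0 0 0"

```text
time: 1.78
tcp_pos: [0.4505, -0.1381, 0.36]
tcp_rot: [0.032, 0.704, -0.033, 0.708]
force: [0.5, 0.7, 0.1]
opening: 0.0004
```

```bash
python3 -c "
from h import *
plan((0.467-0.005,-0.1754,0.245),(0.088,0.996))"
```

```text
t 1.78 tcp [ 0.4505 -0.1381  0.36  ] F [0.5 0.7 0.1] open 0.0004
shift tool [ 0.1152 -0.0358  0.0141] toolx [ 0.006 -0.003 -1.   ] yaw of tool y deg -5.25
rotvec tool [-0.0036  0.0061  0.0023]
```

Request:
apply_moves --pt "0.03 -0.032 0.01 0 0 0 0" --pt "0.035 0 0 0 0 0 0" --pt "0.03 0 0 0 0 0 0" --pt "0.015 0 0 0 0 0 0" --pt "0 0 0 0 0 0 0"

```text
time: 2.2
tcp_pos: [0.4538, -0.1648, 0.245]
tcp_rot: [0.034, 0.709, -0.031, 0.704]
force: [-0.8, -0.5, 0.5]
opening: 0.0008
```

```bash
python3 -c "
from h import *
plan((0.467-0.005,-0.1765,0.234),(0.088,0.996))"
```

```text
t 2.2 tcp [ 0.4538 -0.1648  0.245 ] F [-0.8 -0.5  0.5] open 0.0008
shift tool [ 0.0108 -0.0109  0.0094] toolx [-0.008  0.004 -1.   ] yaw of tool y deg -5.24
rotvec tool [-0.0033 -0.008  -0.0031]
```

Request:
apply_moves --pt "0 -0.011 0.009 0 -0.008 -0.003 0" --pt "0.006 0 0 0 0 0 0" --pt "0.002 0 0 0 0 0 0" --pt "0 0 0 0 0 0 0"

```text
time: 2.53
tcp_pos: [0.4638, -0.1772, 0.242]
tcp_rot: [0.031, 0.704, -0.033, 0.709]
force: [0.2, 0.4, -0.4]
opening: 0.0001
```

```bash
python3 -c "
from h import *
plan((0.467-0.005,-0.1765,0.233),(0.088,0.996))"
```

```text
t 2.53 tcp [ 0.4638 -0.1772  0.242 ] F [ 0.2  0.4 -0.4] open 0.0001
shift tool [ 0.009   0.0006 -0.002 ] toolx [ 0.007 -0.004 -1.   ] yaw of tool y deg -5.2
rotvec tool [-0.0026  0.0077  0.0028]
```

Request:
apply_moves --pt "0 0 0 0 0 0 0" --pt "0 0 0 0 0 0 0"

```text
time: 2.7
tcp_pos: [0.4639, -0.1773, 0.2423]
tcp_rot: [0.031, 0.703, -0.033, 0.709]
force: [0.0, 0.1, -1.0]
opening: 0.0007
```

Request:
apply_moves --pt "0.004 0 -0.001 0 0.007 0.003 0" --pt "0.002 0 0 0 0 0 0" --pt "0.001 0 0 0 0 0 0" --pt "0 0 0 0 0 0 0"

```text
time: 3.03
tcp_pos: [0.4628, -0.1774, 0.2344]
tcp_rot: [0.032, 0.706, -0.032, 0.707]
force: [0.3, 0.4, 0.5]
opening: 0.0005
```

Request:
apply_moves --pt "0.001 0 0 0 0 0 0" --pt "0 0 0 0 0 0 0"

```text
time: 3.2
tcp_pos: [0.4629, -0.1775, 0.2339]
tcp_rot: [0.032, 0.706, -0.032, 0.707]
force: [-1.6, 1.3, 3.0]
opening: 0.0001
```

Request:
apply_moves --pt "0.001 0 0 0 0 0 0" --pt "0 0 0 0 0 0 0"

```text
time: 3.37
tcp_pos: [0.463, -0.1775, 0.233]
tcp_rot: [0.032, 0.706, -0.032, 0.707]
force: [-1.6, 1.5, 6.1]
opening: 0.0005
```

Request:
apply_moves --pt "0.0006 0 0 0 0 0 0" --pt "0 0 0 0 0 0 0"

```text
time: 3.53
tcp_pos: [0.4631, -0.1775, 0.2328]
tcp_rot: [0.032, 0.706, -0.032, 0.707]
force: [-3.7, 3.0, 8.4]
opening: 0.0004
```

Request:
apply_moves --pt "0.0003 0 0 0 0 0 0" --pt "0 0 0 0 0 0 0" --pt "0 0 0 0 0 0 0" --pt "0 0 0 0 0 0 0"

```text
time: 3.87
tcp_pos: [0.4631, -0.1775, 0.2328]
tcp_rot: [0.032, 0.706, -0.032, 0.707]
force: [-4.9, 3.5, 9.5]
opening: 0.0006
```

Request:
apply_moves --pt "0 0 0 0 0 0 0" --pt "0 0 0 0 0 0 0" --pt "0 0 0 0 0 0 0" --pt "0 0 0 0 0 0 0"

```text
time: 4.2
tcp_pos: [0.4631, -0.1775, 0.2327]
tcp_rot: [0.032, 0.706, -0.032, 0.707]
force: [-4.1, 2.1, 10.1]
opening: 0.0008
```

Blue key held at about 10 N for over 0.6 s. Next I'll retract and look over the pan.

Request:
apply_moves --pt "-0.01 0 0 0 0 0 0" --pt "-0.035 0 0 0 0 0 0" --pt "-0.035 0 0.01 0 0 0 0" --pt "-0.032 -0.01 0.03 0 0 0 1" --pt "-0.005 -0.01 0.034 0 0 0 1"

```text
time: 4.62
tcp_pos: [0.5341, -0.2039, 0.3541]
tcp_rot: [0.031, 0.703, -0.034, 0.71]
force: [0.9, -0.6, 1.5]
opening: 0.0095
```

Request:
apply_moves --pt "0 -0.017 0.03 0 0 0 1" --pt "0 -0.01 0.017 0 0 0 1" --pt "0 0 0 0 0 0 1" --pt "0 0 0 0 0 0 1"

```text
time: 4.95
tcp_pos: [0.5773, -0.2348, 0.3462]
tcp_rot: [0.032, 0.706, -0.032, 0.706]
force: [-0.4, 0.4, 0.6]
opening: 0.036
```

```bash
cat >> h.py <<'E'
def snap(n,names=("wrist",)):
    from bench import bot,vision
    for w in names:
        s=bot.get_state();d=vision.get_image(w)
        if w=="wrist": d["extrinsics"]=Ttool(s)@np.array(d["T_tool_cam"])
        d["s"]=s; f=n if len(names)==1 else n+w
        pickle.dump(d,open(f'pics/{f}.pkl','wb'));cv2.imwrite(f'pics/{f}.png',d['pixels'][:,:,::-1])
E
python3 -c "
from h import *
plan((0.59,-0.236,0.35),(0.088,0.996)); snap('w2')"
```

```text
t 4.95 tcp [ 0.5773 -0.2348  0.3462] F [-0.4  0.4  0.6] open 0.036
shift tool [-0.0038 -0.      0.0128] toolx [ 0.  0. -1.] yaw of tool y deg -5.23
rotvec tool [-0.0031  0.0002 -0.0003]
```

View pics/w2.png

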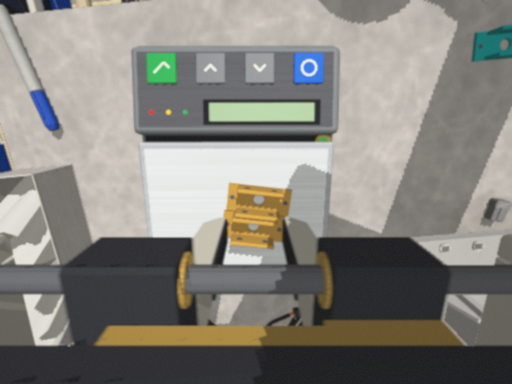

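Request:
apply_moves --pt "0 0 0.02 0 0 0 1" --pt "0 0 0.015 0 0 0 1" --pt "0 0 0 0 0 0 1" --pt "0 0 0 0 0 0 1"

```text
time: 5.33
tcp_pos: [0.6113, -0.237, 0.3467]
tcp_rot: [0.032, 0.706, -0.032, 0.707]
force: [0.2, -0.1, -0.3]
opening: 0.0663
```

```bash
python3 -c "
from h import *
snap('w3'); d=load('w3'); crop(d['pixels'],200,110,320,200,6,'pics/w3c.png')"
```

```text
(no output)
```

View pics/w3c.png

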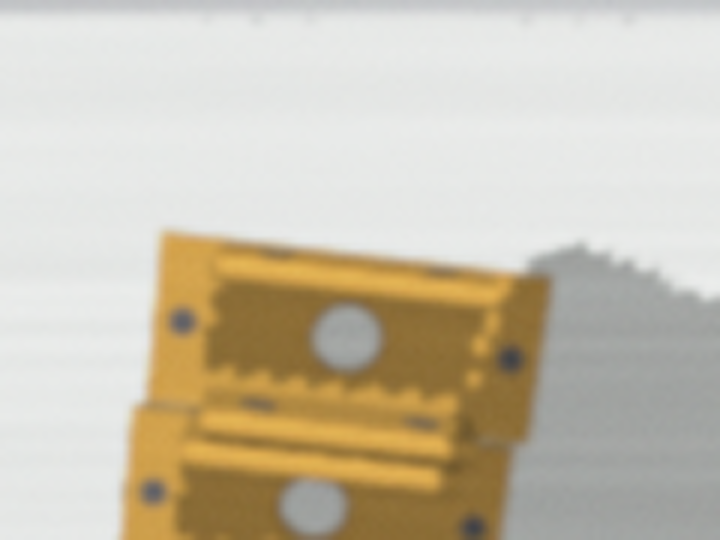

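```bash
python3 -c "
from h import *
d=load('w3'); crop(d['pixels'],205,130,310,235,5.7,'pics/w3d.png')"
```

```text
(no output)
```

View pics/w3d.png

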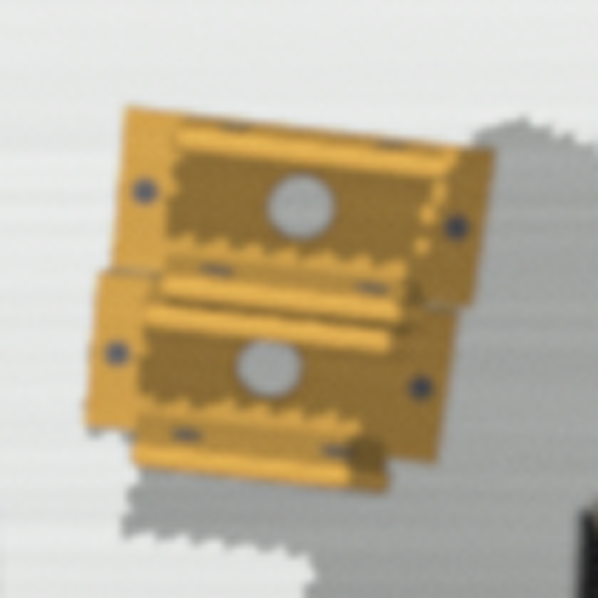

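```bash
python3 -c "
from h import *
d=load('w3')
f=lambda x,y:(205+(x+.5)/5.7-.5,130+(y+.5)/5.7-.5)
P={}
for n,p in dict(nb=(301,206),nl=(145,190),nr=(456,227),fb=(269,368),fl=(117,353),fr=(420,387)).items():
    P[n]=onz(d,f(*p),.058)[:2]; print(n,P[n].round(4))
for a in 'nf':
    v=P[a+'l']-P[a+'r']; print(a,'len',np.linalg.norm(v).round(4),'yaw',np.degrees(np.arctan2(v[0],-v[1])).round(2),'mid',((P[a+'l']+P[a+'r'])/2).round(4))
N=(P['nb']*1+P['nl']+P['nr'])/3;F=(P['fb']+P['fl']+P['fr'])/3
v=F-N;print(N,F,'dist',np.linalg.norm(v),'home',(N+F)/2)
y=(P['nl']-P['nr'])+(P['fl']-P['fr']);y/=-np.linalg.norm(y);x=np.array([y[1],-y[0]]);print('ydir',y,'yaw',np.degrees(np.arctan2(-y[0],y[1])),'along x',v@x,'along y',v@y)
for n,p in dict(n_leg_l=(163,287),n_leg_r=(400,312),f_leg_l=(150,315),f_leg_r=(390,340),nearleg_l=(180,140),nearleg_r=(445,163),far_l=(135,460),far_r=(350,478)).items(): print(n,onz(d,f(*p),.078).round(4))
"
```

```text
nb [ 0.5859 -0.2322]
nl [ 0.5807 -0.2586]
nr [ 0.5919 -0.2059]
fb [ 0.6142 -0.2404]
fl [ 0.609  -0.2668]
fr [ 0.6201 -0.214 ]
n len 0.0539 yaw -12.02 mid [ 0.5863 -0.2322]
f len 0.0539 yaw -11.81 mid [ 0.6145 -0.2404]
[ 0.58617083 -0.23222865] [ 0.61441835 -0.24039564] dist 0.029404461592417386 home [ 0.60029459 -0.23631214]
ydir [0.20644596 0.978458  ] yaw -11.914157039359667 along x 0.029325058653124823 along y -0.0021594667236931385
n_leg_l [ 0.5937 -0.2554  0.078 ]
n_leg_r [ 0.6012 -0.2176  0.078 ]
f_leg_l [ 0.5981 -0.258   0.078 ]
f_leg_r [ 0.6058 -0.2196  0.078 ]
nearleg_l [ 0.5703 -0.2502  0.078 ]
nearleg_r [ 0.5777 -0.2088  0.078 ]
far_l [ 0.6225 -0.2633  0.078 ]
far_r [ 0.6288 -0.228   0.078 ]
```

Home works out at (0.600,-0.236), yaw -11.9°. The holes give a 29.3 mm spacing and a 2.2 mm end offset between the two brackets, and the hole pitch is the same on both. Now to the loose bracket.

Request:
apply_moves --pt "0 0.015 -0.035 0 0 0 1" --pt "0 0.025 -0.03 0 0 0 1" --pt "0 0.032 -0.02 0 0 0 1" --pt "0 0.034 -0.018 0 0 0 1" --pt "0 0.036 -0.016 0 0 0 1"

```text
time: 5.8
tcp_pos: [0.5037, -0.0844, 0.3463]
tcp_rot: [0.033, 0.706, -0.033, 0.707]
force: [0.5, 0.7, 0.1]
opening: 0.0932
```

Request:
apply_moves --pt "0 0.038 -0.012 0 0 0 1" --pt "0 0.039 -0.01 0 0 0 1" --pt "0 0.039 -0.01 0 0 0 1" --pt "0 0.039 -0.01 0 0 0 1" --pt "0 0.039 0 0 0 0 1"

```text
time: 6.22
tcp_pos: [0.4794, 0.1132, 0.3467]
tcp_rot: [0.032, 0.706, -0.032, 0.707]
force: [-0.3, 0.2, -0.5]
opening: 0.0929
```

Request:
apply_moves --pt "0 0.03 0 0.06 0 0 1" --pt "0 0.014 0 0.057 0 0 1" --pt "0 0 0 0 0 0 1" --pt "0 0 0 0 0 0 1"

```text
time: 6.55
tcp_pos: [0.4858, 0.1556, 0.3464]
tcp_rot: [0.072, 0.703, -0.072, 0.704]
force: [-0.6, -0.9, -0.1]
opening: 0.0933
```

```bash
python3 -c "
from h import *
plan((0.503,0.156,0.25),(0.206,0.978)); snap('w4')"
```

```text
t 6.55 tcp [0.4858 0.1556 0.3464] F [-0.6 -0.9 -0.1] open 0.0933
shift tool [0.0965 0.0039 0.0167] toolx [ 0.001 -0.001 -1.   ] yaw of tool y deg -11.72
rotvec tool [0.003  0.0009 0.0004]
```

View pics/w4.png

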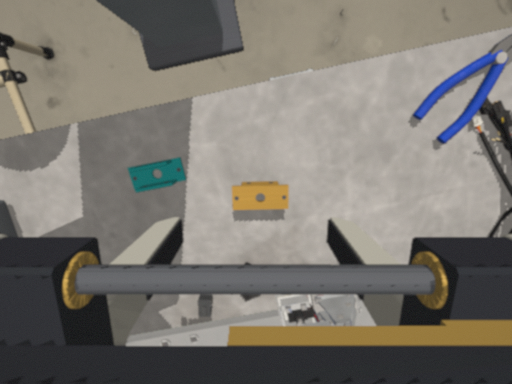

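The loose bracket is at (260,197), almost square to the jaws, and the turquoise decoy is at (157,174), off to the side.

```bash
python3 -c "
from m import *
d=load('w4')
crop(d['pixels'],220,170,300,230,8,'pics/w4c.png')
h=cv2.cvtColor(d['pixels'],cv2.COLOR_RGB2HSV)
m=cv2.inRange(h,(14,110,150),(26,255,255))
for c,a,p in cents(m,(220,170,300,212)):
    r=cv2.minAreaRect(p); print(c,a,r)
    q=[onz(d,x,.024)[:2] for x in cv2.boxPoints(r)]; print(np.round(q,4)); print(onz(d,c,.024))
f=lambda x,y:(220+(x+.5)/8-.5,170+(y+.5)/8-.5)
"
```

```text
[259.71662938 195.89261745] 1341 ((259.5, 195.5), (27.0, 55.0), 90.0)
[[0.4791 0.1305]
 [0.4916 0.1908]
 [0.523  0.1853]
 [0.5102 0.1233]]
[0.50127498 0.15767875 0.024     ]
```

View pics/w4c.png

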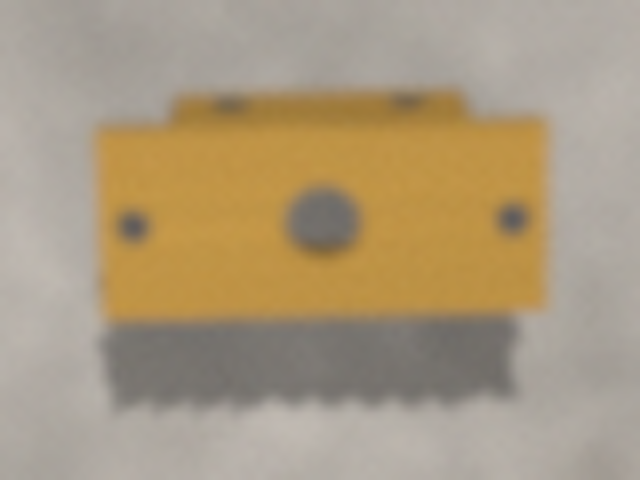

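```bash
python3 -c "
from h import *
d=load('w4')
f=lambda x,y:(220+(x+.5)/8-.5,170+(y+.5)/8-.5)
P=[onz(d,f(*p),.024)[:2] for p in((133,227),(323,220),(513,218))]
print(np.round(P,4));v=P[2]-P[0];print(np.linalg.norm(v),'yaw',np.degrees(np.arctan2(-v[0],v[1])))
c=(P[0]+P[2])/2*2/3+P[1]/3; print(c)
plan((c[0],c[1],0.187+0.1),(v[0],v[1]))
"
```

```text
[[0.4982 0.131 ]
 [0.5027 0.1576]
 [0.5079 0.1841]]
0.054029996774777565 yaw -10.30054775866924
[0.50292002 0.15758921]
t 6.6 tcp [0.486  0.1549 0.3464] F [-0.5  0.6 -0.4] open 0.0934
shift tool [0.0594 0.0061 0.0159] toolx [ 0.001 -0.001 -1.   ] yaw of tool y deg -11.78
rotvec tool [-0.0258  0.0008  0.0006]
```

Request:
apply_moves --pt "0.02 0.006 0.016 -0.026 0 0 1" --pt "0.035 0 0 0 0 0 1" --pt "0.035 0 0 0 0 0 1" --pt "0.02 0 0 0 0 0 1" --pt "0 0 0 0 0 0 1"

```text
time: 7.02
tcp_pos: [0.5009, 0.1557, 0.231]
tcp_rot: [0.063, 0.707, -0.066, 0.701]
force: [-0.5, -0.4, -0.4]
opening: 0.0934
```

```bash
python3 -c "
from h import *
snap('w5'); plan((.5029,.1576,0.191),(0.179,0.984))"
```

```text
t 7.07 tcp [0.5022 0.1562 0.234 ] F [-0.5  0.2  0.3] open 0.0932
shift tool [0.043  0.0016 0.0006] toolx [-0.005 -0.002 -1.   ] yaw of tool y deg -10.46
rotvec tool [-0.0026 -0.0044  0.0025]
```

View pics/w5.png

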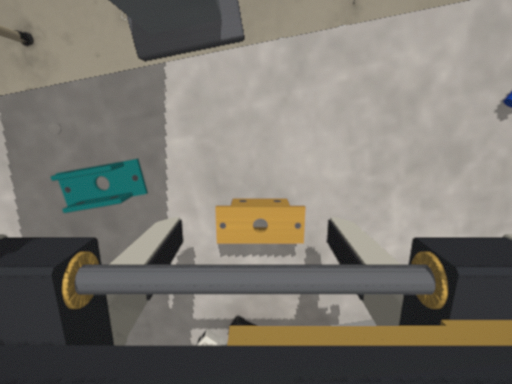

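```bash
python3 -c "
from h import *
d=load('w5')
for p in((222,226),(260,225),(298,225)): print(onz(d,p,.024).round(4))
plan((.5029,.1576,0.191),(0.179,0.984))"
```

```text
[0.4993 0.1308 0.024 ]
[0.5035 0.158  0.024 ]
[0.5084 0.185  0.024 ]
t 7.07 tcp [0.5022 0.1562 0.234 ] F [-0.5  0.2  0.3] open 0.0932
shift tool [0.043  0.0016 0.0006] toolx [-0.005 -0.002 -1.   ] yaw of tool y deg -10.46
rotvec tool [-0.0026 -0.0044  0.0025]
```

Request:
apply_moves --pt "0.02 0.001 0 0 0 0 1" --pt "0.015 0 0 0 0 0 1" --pt "0.007 0 0 0 0 0 1" --pt "0 0 0 0 0 0 1" --pt "0 0 0 0 0 0 1"

```text
time: 7.48
tcp_pos: [0.5046, 0.1586, 0.196]
tcp_rot: [0.064, 0.703, -0.064, 0.705]
force: [1.3, -0.4, 0.4]
opening: 0.0929
```

```bash
python3 -c "
from h import *
plan((.5029,.1576,0.191),(0.179,0.984))"
```

```text
t 7.48 tcp [0.5046 0.1586 0.196 ] F [ 1.3 -0.4  0.4] open 0.0929
shift tool [ 0.005  -0.0013 -0.0015] toolx [ 0.002  0.    -1.   ] yaw of tool y deg -10.43
rotvec tool [-0.0021  0.0023 -0.0005]
```

Request:
apply_moves --pt "0.004 -0.001 -0.001 0 0 0 1" --pt "0 0 0 0 0 0 0.4" --pt "0 0 0 0 0 0 0.4" --pt "0 0 0 0 0 0 0.4" --pt "0 0 0 0 0 0 0.4"

```text
time: 7.9
tcp_pos: [0.503, 0.1582, 0.191]
tcp_rot: [0.064, 0.704, -0.064, 0.705]
force: [0.2, -0.2, -0.8]
opening: 0.0712
```

Request:
apply_moves --pt "0 0 0 0 0 0 0.4" --pt "0 0 0 0 0 0 0.4" --pt "0 0 0 0 0 0 0.4"

```text
time: 8.15
tcp_pos: [0.5029, 0.1582, 0.1908]
tcp_rot: [0.064, 0.704, -0.064, 0.705]
force: [-0.2, -0.3, 1.6]
opening: 0.0634
```

Request:
apply_moves --pt "-0.01 0 0 0 0 0 0.3" --pt "-0.025 0 0 0 0 0 0.3" --pt "-0.035 0 0 0 0 0 0.3" --pt "-0.035 0 0 0 0 0 0.3" --pt "-0.03 -0.01 0 0 0 0 0.3"

```text
time: 8.57
tcp_pos: [0.5008, 0.1492, 0.3284]
tcp_rot: [0.064, 0.703, -0.064, 0.705]
force: [-0.1, 0.9, -0.6]
opening: 0.0637
```

```bash
python3 -c "
from h import *
snap('w6'); plan((.49,-0.1,0.32),(0.206,0.978))"
```

```text
t 8.62 tcp [0.5025 0.1478 0.3351] F [ 4.1 -0.   4.2] open 0.0633
shift tool [ 0.0148 -0.246   0.0322] toolx [ 0.011  0.001 -1.   ] yaw of tool y deg -10.37
rotvec tool [ 0.0266  0.0102 -0.0029]
```

View pics/w6.png

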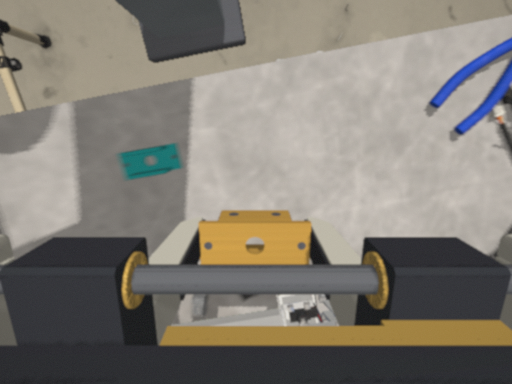

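```bash
python3 -c "
from h import *
d=load('w6'); T=np.array(d['T_tool_cam'])
crop(d['pixels'],190,200,320,270,6,'pics/w6c.png')
def onx(uv,x):
    o,r=ray(d,uv,T); return o+r*(x-o[0])/r[0]
for p in((209,246),(255,243),(304,245)): print(onx(p,.167).round(4))
c=onx((256,245.5),.167)
for q in ((.167,0,-.014),(.191,0,-.014)): print(proj(d,np.array([q[0],c[1],c[2]+q[2]]),T))
"
```

```text
[ 0.167  -0.0268  0.0007]
[ 1.67e-01 -1.00e-04 -1.20e-03]
[1.67e-01 2.83e-02 1.00e-04]
[256.02663423 222.84276754]
[255.87310462 209.34325446]
```

View pics/w6c.png

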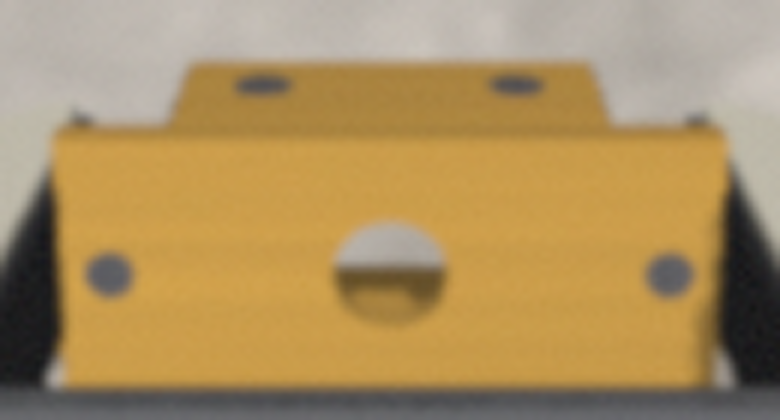

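Held with the jaws at 63.4 mm and the holes centred at (256,245). I'll carry it back along the same clear path.

Request:
apply_moves --pt "0 -0.02 0.002 0.027 0.01 0 0.3" --pt "0 -0.028 0.003 0 0 0 0.3" --pt "0 -0.03 0.003 0 0 0 0.3" --pt "0 -0.03 0.003 0 0 0 0.3" --pt "0 -0.03 0.003 0 0 0 0.3"

```text
time: 9.03
tcp_pos: [0.486, 0.0092, 0.3258]
tcp_rot: [0.074, 0.706, -0.073, 0.7]
force: [-0.8, -0.7, -0.6]
opening: 0.063
```

Request:
apply_moves --pt "0 -0.03 0.003 0 0 0 0.3" --pt "0 -0.03 0.003 0 0 0 0.3" --pt "0 -0.03 0.006 0 0 0 0.3" --pt "0 -0.03 0.01 0 0 0 0.3" --pt "0 -0.03 0.015 0 0 0 0.3"

```text
time: 9.45
tcp_pos: [0.4908, -0.1454, 0.3255]
tcp_rot: [0.074, 0.706, -0.073, 0.7]
force: [0.6, -0.4, -0.5]
opening: 0.0631
```

```bash
python3 -c "
from h import *
plan((.6003,-0.2363,0.32),(0.206,0.978))"
```

```text
t 9.45 tcp [ 0.4908 -0.1454  0.3255] F [ 0.6 -0.4 -0.5] open 0.0631
shift tool [ 0.0044 -0.0662  0.126 ] toolx [-0.009  0.002 -1.   ] yaw of tool y deg -11.96
rotvec tool [-0.0012 -0.0091  0.0001]
```

Request:
apply_moves --pt "0 -0.018 0.026 0 -0.009 0 0.3" --pt "0 -0.016 0.028 0 0 0 0.3" --pt "0 -0.014 0.028 0 0 0 0.3" --pt "0 -0.012 0.024 0 0 0 0.3" --pt "0 -0.006 0.016 0 0 0 0.3"

```text
time: 9.87
tcp_pos: [0.5984, -0.2359, 0.3249]
tcp_rot: [0.074, 0.703, -0.074, 0.703]
force: [-0.2, -0.1, -0.1]
opening: 0.0632
```

Request:
apply_moves --pt "0 0 0.003 0 0 0 0.3" --pt "0 0 0 0 0 0 0.3" --pt "0 0 0 0 0 0 0.3"

```text
time: 10.12
tcp_pos: [0.5997, -0.234, 0.3245]
tcp_rot: [0.074, 0.704, -0.073, 0.703]
force: [-0.4, -0.4, -1.4]
opening: 0.0634
```

```bash
python3 -c "
from h import *
plan((.6003,-0.2363,0.29),(0.206,0.978)); snap('w7')
d=load('w7');crop(d['pixels'],160,180,360,270,4,'pics/w7c.png')"
```

```text
t 10.12 tcp [ 0.5997 -0.234   0.3245] F [-0.4 -0.4 -1.4] open 0.0634
shift tool [ 0.0345 -0.0022  0.0011] toolx [-0.001  0.001 -1.   ] yaw of tool y deg -11.95
rotvec tool [-0.001  -0.0013 -0.0004]
```

View pics/w7c.png

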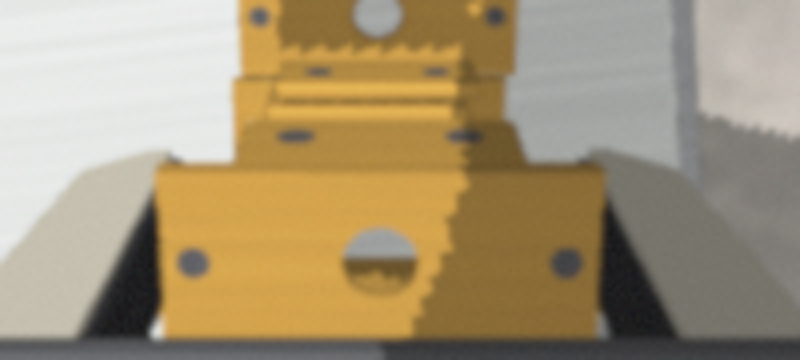

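```bash
python3 -c "
from h import *
from scipy.optimize import least_squares
d=load('w7'); T=np.array(d['T_tool_cam'])
f=lambda x,y:np.array((160+(x+.5)/4-.5,180+(y+.5)/4-.5))
obs={'hl':f(193,263),'hr':f(566,263),'el':f(156,166),'er':f(607,166),'ll':f(240,164),'lr':f(526,164),'bl':f(246,122),'br':f(517,122)}
# body pts: (down, y, z)
B={'hl':(0,-.027,0),'hr':(0,.027,0),'el':(0,-.032,-.014),'er':(0,.032,-.014),'bl':(.024,-.022,-.014),'br':(.024,.022,-.014)}
def res(q):
    Rm=R.from_rotvec([q[4],q[3],q[5]]).as_matrix()
    return np.concatenate([proj(d,Rm@np.array(B[k])+q[:3],T)-obs[k] for k in B])
for kk in (None,): 
    s=least_squares(res,[.167,0,0,0,0,0]); print('tool pos web-top centre',s.x[:3].round(4),'rot about y deg',np.degrees(s.x[3]).round(2),'about x',np.degrees(s.x[4]).round(2),'about z',np.degrees(s.x[5]).round(2)); print(s.fun.round(1))
Tw=d['extrinsics']
P=[onz(d,f(*p),.058)[:2] for p in((260,16),(378,15),(496,16))]; print('near',np.round(P,4),'mean',np.mean(P,0).round(4))
c=Ttool(d['s'])@np.r_[s.x[:3],1]; print('held web centre world',c.round(4))
"
```

```text
tool pos web-top centre [ 0.1663 -0.0003 -0.0004] rot about y deg -3.29 about x -0.07 about z 0.34
[ 0.1 -0.6  0.5 -0.5 -0.3  0.4 -0.1  0.5  0.1  0.1 -0.1  0.1]
near [[ 0.5809 -0.2584]
 [ 0.5862 -0.2319]
 [ 0.5921 -0.2055]] mean [ 0.5864 -0.2319]
held web centre world [ 0.5991 -0.2341  0.1582  1.    ]
```

Request:
apply_moves --pt "0.01 -0.002 0.001 0 0 0 0.3" --pt "0.018 0 0 0 0 0 0.3" --pt "0.014 0 0 0 0 0 0.3" --pt "0.005 0 0 0 0 0 0.3" --pt "0 0 0 0 0 0 0.3"

```text
time: 10.58
tcp_pos: [0.5995, -0.236, 0.275]
tcp_rot: [0.074, 0.705, -0.073, 0.702]
force: [0.2, -1.6, 0.1]
opening: 0.0634
```

Request:
apply_moves --pt "0 0 0 0 0 0 0.3" --pt "0 0 0 0 0 0 0.3"

```text
time: 10.75
tcp_pos: [0.601, -0.2367, 0.2787]
tcp_rot: [0.074, 0.703, -0.074, 0.704]
force: [0.1, 0.3, -0.0]
opening: 0.0634
```

```bash
python3 -c "
from h import *
plan((.6006,-0.2360,0.248),(0.206,0.978)); snap('w8',('wrist','top','scene'))
d=load('w8wrist');crop(d['pixels'],160,180,360,270,4,'pics/w8c.png')
a=load('w8scene')['pixels'];crop(a,270,180,350,240,8,'pics/w8d.png')"
```

```text
t 10.75 tcp [ 0.601  -0.2367  0.2787] F [ 0.1  0.3 -0. ] open 0.0634
shift tool [ 0.0307  0.0006 -0.0006] toolx [ 0.001 -0.    -1.   ] yaw of tool y deg -11.96
rotvec tool [-0.0011  0.001   0.0003]
```

View pics/w8c.png

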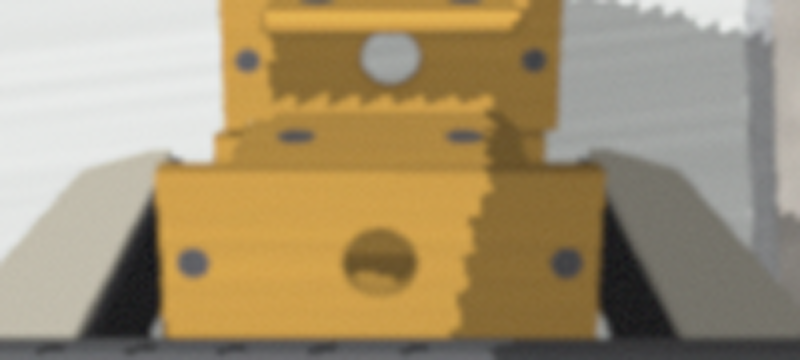

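View pics/w8d.png

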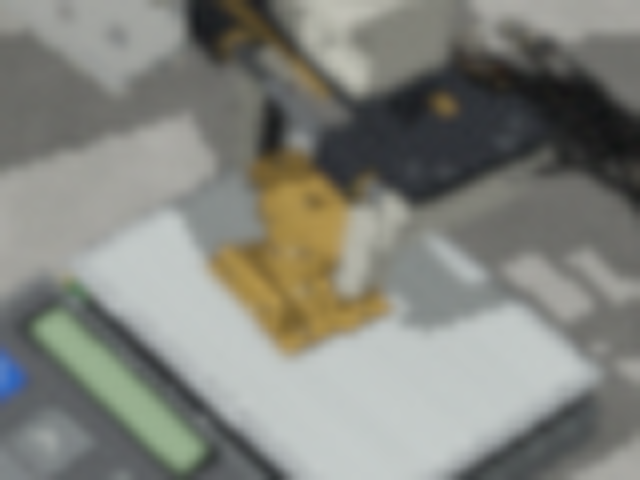

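```bash
python3 -c "
from h import *
d=load('w8wrist')
f=lambda x,y:np.array((160+(x+.5)/4-.5,180+(y+.5)/4-.5))
P=np.array([onz(d,f(*p),.058)[:2] for p in((248,61),(390,58),(534,61))]); n=P.mean(0);print(P.round(4),n)
y=np.array([.206,.978]);x=np.array([.978,-.206])
c=(Ttool(d['s'])@np.array([.1663,-.0003,-.0004,1]))[:2]
print('held rel near: x',(c-n)@x,'(want .0147)  y',(c-n)@y,'(want -.0011)')
"
```

```text
[[ 0.5812 -0.2584]
 [ 0.5862 -0.2321]
 [ 0.5924 -0.2057]] [ 0.58658656 -0.23208146]
held rel near: x 0.014816015753220314 (want .0147)  y -0.0019170493790278225 (want -.0011)
```

Request:
apply_moves --pt "0.004 0.0008 -0.0005 0 0 0 0.3" --pt "0.006 0 0 0 0 0 0.3" --pt "0.005 0 0 0 0 0 0.3" --pt "0.003 0 0 0 0 0 0.3" --pt "0 0 0 0 0 0 0.3"

```text
time: 11.32
tcp_pos: [0.5999, -0.2356, 0.2582]
tcp_rot: [0.074, 0.704, -0.073, 0.702]
force: [-0.7, 0.8, -1.3]
opening: 0.0632
```

Request:
apply_moves --pt "0 0 0 0 0 0 0.3"

```text
time: 11.4
tcp_pos: [0.6002, -0.2357, 0.2592]
tcp_rot: [0.074, 0.704, -0.074, 0.703]
force: [0.5, 0.6, -0.9]
opening: 0.0634
```

Request:
apply_moves --pt "0.003 0 0 0 0 0 0.3" --pt "0.003 0 0 0 0 0 0.3" --pt "0.001 0 0 0 0 0 0.3" --pt "0 0 0 0 0 0 0.3" --pt "0 0 0 0 0 0 0.3"

```text
time: 11.82
tcp_pos: [0.6004, -0.2358, 0.2528]
tcp_rot: [0.074, 0.703, -0.074, 0.703]
force: [0.8, 0.5, -0.7]
opening: 0.0631
```

Request:
apply_moves --pt "0.001 0 0 0 0 0 0.3" --pt "0 0 0 0 0 0 0.3"

```text
time: 11.98
tcp_pos: [0.6005, -0.2358, 0.2519]
tcp_rot: [0.074, 0.703, -0.074, 0.703]
force: [0.0, -0.6, -0.1]
opening: 0.0635
```

Request:
apply_moves --pt "0.001 0 0 0 0 0 0.3" --pt "0 0 0 0 0 0 0.3"

```text
time: 12.15
tcp_pos: [0.6004, -0.2358, 0.2508]
tcp_rot: [0.074, 0.703, -0.074, 0.703]
force: [-0.5, 0.2, -1.2]
opening: 0.0637
```

Request:
apply_moves --pt "0.001 0 0 0 0 0 0.3" --pt "0 0 0 0 0 0 0.3"

```text
time: 12.32
tcp_pos: [0.6004, -0.2358, 0.2497]
tcp_rot: [0.074, 0.703, -0.074, 0.703]
force: [1.0, 0.2, -0.8]
opening: 0.063
```

Request:
apply_moves --pt "0.0007 0 0 0 0 0 0.3" --pt "0 0 0 0 0 0 0.3"

```text
time: 12.48
tcp_pos: [0.6004, -0.2358, 0.249]
tcp_rot: [0.074, 0.703, -0.074, 0.703]
force: [0.2, -0.0, -0.3]
opening: 0.0634
```

Request:
apply_moves --pt "0.0007 0 0 0 0 0 0.3" --pt "0 0 0 0 0 0 0.3"

```text
time: 12.65
tcp_pos: [0.6005, -0.2358, 0.2488]
tcp_rot: [0.074, 0.703, -0.074, 0.703]
force: [-1.8, 0.5, 1.4]
opening: 0.0633
```

Request:
apply_moves --pt "0.0005 0 0 0 0 0 0.3" --pt "0 0 0 0 0 0 0.3"

```text
time: 12.82
tcp_pos: [0.6005, -0.2358, 0.2488]
tcp_rot: [0.074, 0.703, -0.074, 0.703]
force: [-3.7, 1.4, 5.3]
opening: 0.0634
```

Request:
apply_moves --pt "-0.0006 0 0 0 0 0 0.74" --pt "0 0 0 0 0 0 0.8" --pt "0 0 0 0 0 0 0.9" --pt "0 0 0 0 0 0 0.9" --pt "0 0 0 0 0 0 0.9"

```text
time: 13.23
tcp_pos: [0.6004, -0.2358, 0.2484]
tcp_rot: [0.074, 0.703, -0.074, 0.703]
force: [0.1, -0.1, -0.6]
opening: 0.0831
```

Request:
apply_moves --pt "-0.004 0 0 0 0 0 0.9" --pt "-0.015 0 0 0 0 0 0.9" --pt "-0.03 0 0 0 0 0 0.9" --pt "-0.035 0 0 0 0 0 0.9" --pt "-0.016 0 0.035 0 0 0 0.9"

```text
time: 13.65
tcp_pos: [0.6317, -0.2425, 0.3527]
tcp_rot: [0.074, 0.704, -0.074, 0.703]
force: [0.6, -1.3, 1.2]
opening: 0.0839
```

Request:
apply_moves --pt "0 0 0 0 0 0 0.9" --pt "0 0 0 0 0 0 0.9" --pt "0 0 0 0 0 0 0.9"

```text
time: 13.9
tcp_pos: [0.6345, -0.2429, 0.3478]
tcp_rot: [0.074, 0.704, -0.074, 0.703]
force: [-0.6, 0.2, -0.7]
opening: 0.0833
```

```bash
python3 -c "
from h import *
plan((.4546-.005,-0.3131,0.3),(0.088,0.996)); snap('w9')
d=load('w9');crop(d['pixels'],200,120,320,225,5.5,'pics/w9c.png')"
```

```text
t 13.9 tcp [ 0.6345 -0.2429  0.3478] F [-0.6  0.2 -0.7] open 0.0833
shift tool [ 0.048  -0.1069 -0.1663] toolx [-0.001  0.    -1.   ] yaw of tool y deg -11.95
rotvec tool [-0.1205 -0.0012 -0.0002]
```

View pics/w9c.png

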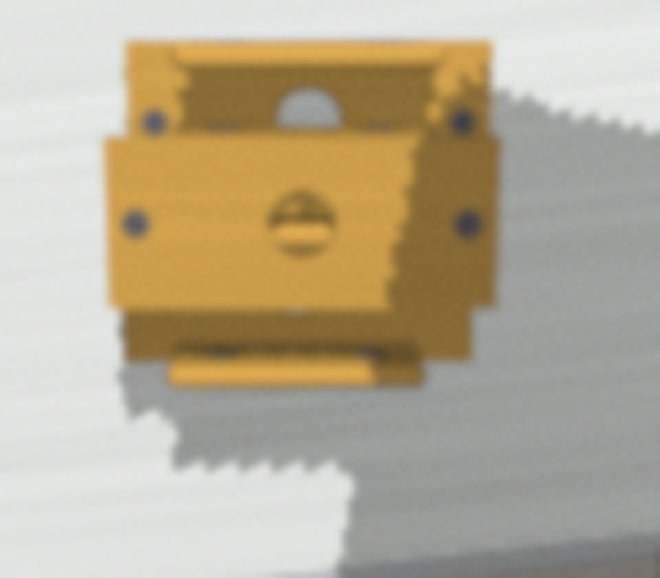

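Interlocked: the web covers the adjoining legs, at crop (302,223). I'll check it with numbers.

```bash
python3 -c "
from h import *
d=load('w9')
f=lambda x,y:np.array((200+(x+.5)/5.5-.5,120+(y+.5)/5.5-.5))
N=np.array([onz(d,f(*p),.058)[:2] for p in((154,122),(461,122))]);L={}
print('near',N.mean(0).round(4),'yaw',np.degrees(np.arctan2(-(N[1]-N[0])[0],(N[1]-N[0])[1])))
y=np.array([.2065,.9785]);x=np.array([.9785,-.2065])
for z in(.082,.086):
  q=[onz(d,f(*p),z)[:2] for p in((135,224),(467,224))]; v=q[1]-q[0]; c=(q[0]+q[1])/2
  print(z,'len',np.linalg.norm(v).round(4),'yaw',np.degrees(np.arctan2(-v[0],v[1])).round(2),c.round(4),'rel near x',((c-N.mean(0))@x).round(4),'y',((c-N.mean(0))@y).round(4))
# far leg ends & web ends
for n,p,z in(('far leg L',(170,385),.078),('far leg R',(424,385),.078),('far web L',(125,360),.058),('far web R',(470,360),.058),('loose L far corner',(113,305),.082),('loose R far corner',(495,305),.082),('loose L near',(106,138),.082),('loose R near',(499,138),.082),('near L',(128,42),.058),('near R',(491,42),.058)):
  q=onz(d,f(*p),z)[:2]-N.mean(0); print(n,'x',(q@x).round(4),'y',(q@y).round(4))
"
```

```text
near [ 0.5863 -0.2323] yaw -11.960489082224417
0.082 len 0.0539 yaw -11.96 [ 0.6002 -0.2364] rel near x 0.0144 y -0.0011
0.086 len 0.053 yaw -11.96 [ 0.5996 -0.2362] rel near x 0.0138 y -0.0011
far leg L x 0.0424 y -0.0234
far leg R x 0.0425 y 0.0197
far web L x 0.0429 y -0.0333
far web R x 0.0429 y 0.0296
loose L far corner x 0.0278 y -0.0321
loose R far corner x 0.0279 y 0.0308
loose L near x 0.0006 y -0.0323
loose R near x 0.0006 y 0.0306
near L x -0.0137 y -0.0311
near R x -0.0136 y 0.0317
```

It is fully home: the hole pitch fits z = 0.082, and its ends sit midway between the other two (within 0.1 mm). Now the green key.

```bash
python3 -c "
from m import *
d=load('w2')
for c,a,p in cents(masks(d['pixels'])['green'],(140,45,185,90)): print(c,a,onz(d,c,.046).round(4))
for c,a,p in cents(masks(d['pixels'])['blue'],(285,45,335,90)): print(c,a,onz(d,c,.046).round(4))
"
```

```text
[161.36695018  68.2235723 ] 823 [ 0.4534 -0.3116  0.046 ]
[307.95090016  67.77905074] 611 [ 0.4656 -0.1746  0.046 ]
[308.7027027   67.27027027] 74 [ 0.4652 -0.1739  0.046 ]
```

Request:
apply_moves --pt "0 -0.018 -0.03 0 0 0 0" --pt "0 -0.02 -0.033 0 0 0 0" --pt "0 -0.02 -0.033 0 0 0 0" --pt "0 -0.02 -0.033 0 0 0 0" --pt "0 -0.019 -0.03 0 0 0 0"

```text
time: 14.37
tcp_pos: [0.4562, -0.3046, 0.347]
tcp_rot: [0.074, 0.704, -0.073, 0.702]
force: [-0.1, -0.9, 0.1]
opening: 0.0551
```

Request:
apply_moves --pt "0 0 0 -0.06 0 0 0" --pt "0 0 0 -0.06 0 0 0" --pt "0 0 0 0 0 0 0" --pt "0 0 0 0 0 0 0" --pt "0 0 0 0 0 0 0"

```text
time: 14.78
tcp_pos: [0.4588, -0.3046, 0.348]
tcp_rot: [0.032, 0.707, -0.032, 0.706]
force: [0.1, -0.5, 0.2]
opening: 0.0219
```

```bash
python3 -c "
from h import *
plan((.4546-.004,-0.314,0.245),(0.088,0.996))"
```

```text
t 14.78 tcp [ 0.4588 -0.3046  0.348 ] F [ 0.1 -0.5  0.2] open 0.0219
shift tool [ 0.103  -0.0101 -0.0073] toolx [-0.001  0.001 -1.   ] yaw of tool y deg -5.18
rotvec tool [-0.0023 -0.0008 -0.0005]
```

Request:
apply_moves --pt "0.01 -0.0085 -0.0085 0 0 0 0" --pt "0.03 0 0 0 0 0 0" --pt "0.03 0 0 0 0 0 0" --pt "0.02 0 0 0 0 0 0" --pt "0.005 0 0 0 0 0 0"

```text
time: 15.2
tcp_pos: [0.4477, -0.3115, 0.2482]
tcp_rot: [0.033, 0.709, -0.03, 0.704]
force: [-0.2, 0.2, 0.6]
opening: 0.0007
```

Request:
apply_moves --pt "0 0 0 0 0 0 0" --pt "0 0 0 0 0 0 0" --pt "0 0 0 0 0 0 0"

```text
time: 15.45
tcp_pos: [0.4504, -0.3133, 0.2553]
tcp_rot: [0.031, 0.706, -0.032, 0.707]
force: [-0.4, 0.3, 1.3]
opening: 0.0003
```

```bash
python3 -c "
from h import *
plan((.4495,-0.3123,0.235),(0.088,0.996))"
```

```text
t 15.45 tcp [ 0.4504 -0.3133  0.2553] F [-0.4  0.3  1.3] open 0.0003
shift tool [ 0.0203  0.001  -0.001 ] toolx [ 0.002 -0.002 -1.   ] yaw of tool y deg -5.09
rotvec tool [-0.0008  0.0021  0.0016]
```

Request:
apply_moves --pt "0.008 0.001 -0.001 0 0 0 0" --pt "0.006 0 0 0 0 0 0" --pt "0.004 0 0 0 0 0 0" --pt "0 0 0 0 0 0 0" --pt "0 0 0 0 0 0 0"

```text
time: 15.87
tcp_pos: [0.4487, -0.3115, 0.2352]
tcp_rot: [0.032, 0.707, -0.031, 0.706]
force: [-1.0, 0.5, -0.0]
opening: 0.0005
```

Request:
apply_moves --pt "0 0 0 0 0 0 0" --pt "0 0 0 0 0 0 0"

```text
time: 16.03
tcp_pos: [0.449, -0.3117, 0.2359]
tcp_rot: [0.031, 0.706, -0.031, 0.707]
force: [0.3, 0.2, 0.5]
opening: 0.0003
```

Request:
apply_moves --pt "0.001 0 0 0 0 0 0" --pt "0 0 0 0 0 0 0"

```text
time: 16.2
tcp_pos: [0.4489, -0.3117, 0.2346]
tcp_rot: [0.031, 0.706, -0.031, 0.706]
force: [-0.2, 0.1, 0.0]
opening: 0.0006
```

Request:
apply_moves --pt "0.001 0 0 0 0 0 0" --pt "0 0 0 0 0 0 0"

```text
time: 16.37
tcp_pos: [0.449, -0.3117, 0.2338]
tcp_rot: [0.031, 0.706, -0.032, 0.707]
force: [0.0, -0.1, 3.6]
opening: 0.0007
```

Request:
apply_moves --pt "0.001 0 0 0 0 0 0" --pt "0 0 0 0 0 0 0"

```text
time: 16.53
tcp_pos: [0.4491, -0.3118, 0.233]
tcp_rot: [0.031, 0.706, -0.032, 0.707]
force: [-0.9, 1.2, 4.8]
opening: 0.0009
```

Request:
apply_moves --pt "0.0008 0 0 0 0 0 0" --pt "0 0 0 0 0 0 0"

```text
time: 16.7
tcp_pos: [0.4492, -0.3118, 0.2326]
tcp_rot: [0.031, 0.706, -0.032, 0.707]
force: [-1.2, 0.8, 7.2]
opening: 0.0006
```

Request:
apply_moves --pt "0.0003 0 0 0 0 0 0" --pt "0 0 0 0 0 0 0"

```text
time: 16.87
tcp_pos: [0.4492, -0.3117, 0.2325]
tcp_rot: [0.031, 0.706, -0.032, 0.707]
force: [-2.6, 3.0, 8.6]
opening: 0.0004
```

Request:
apply_moves --pt "0.0003 0 0 0 0 0 0" --pt "0 0 0 0 0 0 0" --pt "0 0 0 0 0 0 0" --pt "0 0 0 0 0 0 0" --pt "0 0 0 0 0 0 0"

```text
time: 17.28
tcp_pos: [0.4492, -0.3118, 0.2324]
tcp_rot: [0.031, 0.706, -0.032, 0.707]
force: [-2.5, 3.2, 11.0]
opening: 0.0004
```

Request:
apply_moves --pt "0 0 0 0 0 0 0" --pt "0 0 0 0 0 0 0" --pt "0 0 0 0 0 0 0"

```text
time: 17.53
tcp_pos: [0.4492, -0.3118, 0.2324]
tcp_rot: [0.031, 0.706, -0.032, 0.707]
force: [-3.2, 3.0, 10.4]
opening: 0.0006
```

Request:
apply_moves --pt "-0.01 0 0 0 0 0 0" --pt "-0.03 0 0 0 0 0 0" --pt "-0.035 0 0 0 0 0 0" --pt "-0.035 0 0 0 0 0 0" --pt "0 0 0 0 0 0 0"

```text
time: 17.95
tcp_pos: [0.4505, -0.313, 0.3497]
tcp_rot: [0.029, 0.703, -0.034, 0.71]
force: [1.2, -0.5, 0.8]
opening: 0.0004
```

Request:
apply_moves --pt "0 0 0 0 0 0 0" --pt "0 0 0 0 0 0 0"

```text
time: 18.12
tcp_pos: [0.4487, -0.3115, 0.3409]
tcp_rot: [0.031, 0.706, -0.031, 0.706]
force: [0.7, 0.5, 0.1]
opening: 0.0007
```

```bash
python3 -c "
from h import *
snap('z',('top','scene','wrist')); plan((.4495,-0.3123,0.235))
a=load('ztop')['pixels'];crop(a,290,140,410,240,6.5,'pics/zc.png')
crop(load('zscene')['pixels'],200,160,360,270,5,'pics/zd.png')"
```

```text
t 18.27 tcp [ 0.4484 -0.3112  0.3392] F [-0.3  0.1  0. ] open 0.0008
shift tool [ 0.1042 -0.0012  0.0015] toolx [-0.003  0.002 -1.   ] yaw of tool y deg -5.09
```

View pics/zd.png

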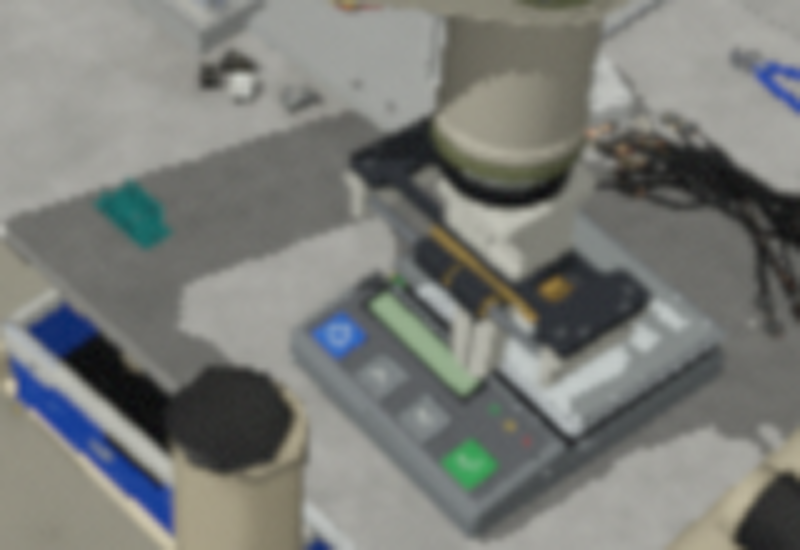

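View pics/zc.png

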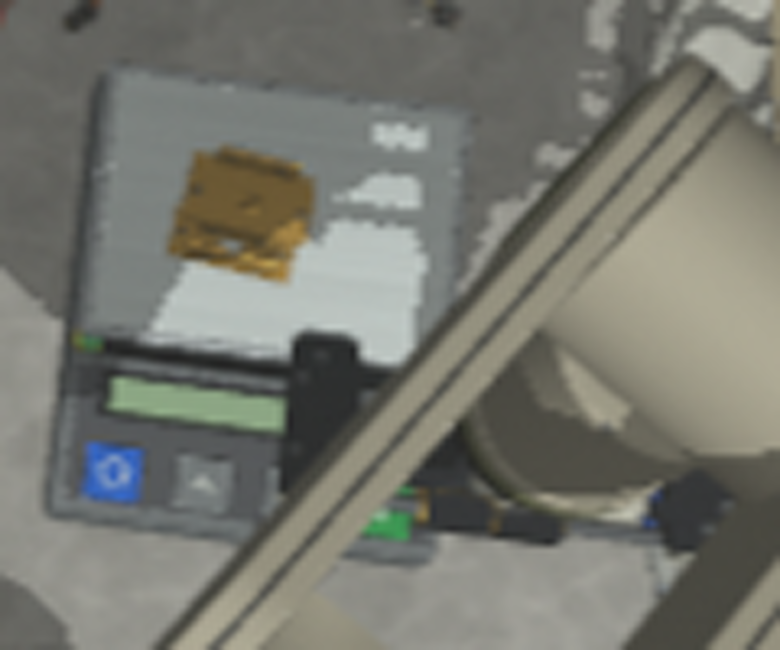

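The top view shows the stack seated at crop (245,205). The hand is clear above the green key, with the wrist force near zero, so I'll hand in.

```bash
python3 -c "
from bench import bot
print(bot.job_done())"
```

```text
the job is handed in; nothing more can be done
None
```

I zeroed the scale, set the loose bracket home on the other two, and pressed the green key. The job was handed in at about 18 s of the 61 s allowed.

1. **Blue key:** pressed at about 10 N for over 0.6 s, then released.
2. **Bracket:** gripped across the web ends and lowered until about 5 N of contact, then let go. A wrist picture afterwards showed:
   - it was fully home, with the web top at 82 mm (the hole pitch measured 54 mm there, as it should);
   - it was parallel to the other two within 0.2°;
   - sideways it was within 0.3 mm of midway between them;
   - lengthwise its ends split the roughly 2.2 mm offset between the other two, so they are about 1.1 mm from level with each.
3. **Green key:** with the hand off the pan, pressed at about 10–11 N for over 0.6 s. I then backed off about 105 mm, with the wrist force near zero.

**Last checks:** the final top view showed the stack unchanged. The arm hid the marker in it, but no move came near the marker, the flush cutter or the grey keys.

- **Tilt in the grip:** while held, the bracket appeared tilted by about 3°. I shifted the lowering slightly for it, and it settled flat on release.
- **Not confirmed:** the display shows nothing and handing in gives no verdict, so that the keys registered rests on the measured force and hold time.

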